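Third hand at the archive bench: close the card box and hold it against the sprung stop

ROBOT

A 7-joint arm with a two-finger parallel gripper is mounted at the origin on the work surface. World frame = base frame: x ahead of the robot, y to its left, z up, the work surface at z = 0. Lengths are in mm, angles in rad, forces in N, time in s.
With the tool pointing down it reaches from about 425 to 950 mm from the base axis. Payload 4.7 kg.
Tool frame: the origin (TCP) lies at the very end of the fingers, on their centre line; the grasp point (between the pads) lies grip_depth behind it (grip_depth is the distance from the TCP to the grasp point, in mm); z points along the fingers, y is the line along which they close (so a half turn about z gives the same grasp; the last joint's range is limited). The gripper opens to 87 mm and grips with 3 to 60 N. Pads are 19 mm wide; open, the fingers measure 117 mm over their backs; the gripper's body (75 mm by 190 mm) begins 51 mm behind the grasp point.
Start: joints at [-1.263, 0.469, -0.049, 1.532, 0.024, 1.141, -0.082], TCP at [223.026, 637.11, 222.573] pointing down, gripper open.
Joint ranges: [-2.59, 2.59], [-0.33, 1.99], [-1.39, 1.29], [0.1, 2.45], [-1.04, 4.18], [0.21, 1.99], [-2.66, 2.66]. Speed limits (rad/s): [2.57, 2.57, 3.14, 3.14, 3.14, 3.14, 3.14].

INTERFACE

Orientations are given as [roll, pitch, yaw] about the fixed x, y, z axes, in that order (R = Rz(yaw) Ry(pitch) Rx(roll)).
In Python, from plant import * gives the robot as it stands.
- The arm moves only by the tool apply_moves, never from a script. Its argument "targets" is a list of rows, each a list of 5 numbers: the opening, from 0 (shut) to 1 (fully open), then the shift along the tool's x, y, z in mm, then the turn about the tool's z in rad. In form: [[fingers, x, y, z, spin], ...]. A call has 1 to 12 rows; each row is the pose to reach, as a shift and turn from the pose commanded when the call began, along the tool's axes at that moment; what a row does not reach only later rows make up. A row lasts 1/8 s, in which the tool goes at most 62.5 mm and 10.7 degrees, less where a joint would pass 70% of its speed; a pose out of reach is approached as far as the arm can. A call with a gripper value outside its range is refused whole. The fingers move at their own pace and stop on an object; "newtons" is the grip in N (left out, the last holds). Time passes only in rows, so rows that repeat a pose let the fingers close. It gives the time, the measured TCP pose, the force, the opening and the grip force at its end, in the units of the state.
- sense(): the state, without advancing time (a new reading comes with each control period).
- snapshot(name): name is "scene" or "top" or "wrist"; returns the picture (480x640x3 uint8, red, green, blue); there is no depth.
- camera_params(name): a dict with "fx", "fy", "cx", "cy" (pixels), "D" ([k1, k2, p1, p2, k3] as OpenCV has them; the pictures are not rectified), "pose" (4x4, takes a point from camera to world coordinates). Camera axes: x right, y down, z forward; pixel columns grow to the right and rows downward; lengths in mm; the calibration is good to about 2 mm. A picture is of the moment at which its call begins: read the wrist's pose just before it. camera_params takes no time and is no camera call; for the wrist camera it gives the pose at the moment of the call.
- close_job(): hands the job in; it is judged then, once.
Trained networks look in the newest picture that a camera, given by its name, has taken for a name from the list of things; names that differ only in an ending like _2 or _b are one class to them, and where a whole thing is asked for, a point or a joint stands for the part that bears it (a point fixed in the world has none). Each returns a list of dicts, best first, with "score" (0 to 1); they miss things now and then, are a little off and sometimes report something else, mostly with a low value. They report only what shows in the picture. A call takes as long as a camera call. They do not tell look-alikes from the thing itself.
- trace(camera, name): "mask" (480x640 bool, what is visible of it) and "extent" ([left, top, right, bottom] as shares, 0 to 1, of the picture: columns of its width, rows of its height, round what is visible of it).
- landmark_of(camera, name): "at" ([row, column] as shares, 0 to 1, of the picture: columns of its width, rows of its height: a listed point, or the origin of a listed thing).
The state is a dict: "t": time; "joint_positions": joint angles; "joint_vel": joint speeds; "joint_efforts": joint torques, N m; "tcp_pos": TCP position; "orientation": TCP orientation; "contact_force": force on the tool from outside, world axes, zero at the start; "moment": the same for the moment, N m; "finger_gap": finger opening in mm; "gripper_force": force on a finger pad.
Only numpy, scipy, OpenCV 4.12 (cv2) and the standard library are available. Lean on these libraries where they do the work, as an engineer would, in place of code of your own. Each camera call takes 0.05 s, during which the arm holds its last target. There are 200 camera calls.

TASK

Press the lid of the wooden card box fully home, then slide the box along the bench, flat and with its label holder still facing the far side of the bench, squarely and centrally against the plate of the sprung stop. Press it there with a steady 10 newtons or so, which pushes the plate back about half its travel (never close to the end of it), and finish while still holding that push, so that a colleague can screw the label holder on. Leave the book, screwdriver, brush and screw dish alone.

Things in the scene. Friction and masses are not known exactly. Their poses are not given: they have to be found in the camera images.
- box_center (a point): the plywood index-card box, 110 mm (its x) by 160 mm (its y) by 60 mm tall with the lid home, loose on the bench, about 0.45 to 0.8 kg. The point is the centre of the closed box, 30 mm above its underside; z is up, +y is the direction of the end that goes against the stop, +x the side with the brass label holder. The box starts with its +y end roughly towards the stop and must stay flat on the bench
- label_holder (a point): centre of the brass label holder on the box's +x side, 55 mm from the box's middle plane and 27 mm above the underside; axes as the box
- lid (a joint): how far the lid has been pushed down into the box, in m: 0 = standing 12 mm proud, 0.012 = fully home. It only slides straight up and down, is held by friction (about 7 N to move it) and stays where it is left; it starts 9 to 12 mm proud
- lid_grip (a point): centre of the wooden bar handle on top of the lid, above the box's centre: 18 mm wide (box x), 80 mm long (box y), 30 mm high. The point is 15 mm below the bar's top and 15 mm above the lid's flat upper face, which is 60 mm above the bench when the lid is home. Moves down with the lid; axes as the box
- stop_face (a point): middle of the front face of the sprung stop's upright aluminium plate, 120 mm wide (its x), 66 mm high (4 to 70 mm above the bench), 14 mm thick; the point is 30 mm above the bench and moves with the plate. The plate's face looks along its own -y; the box comes from that side and is pushed along +y. z is up, x points to the far side of the bench. The stop's base and backing block lie behind the plate and are bolted to the bench
- stop_plate (a joint): how far the plate has been pushed back along +y, in m: 0 = free, 0.025 = end of travel. Spring of 800 N/m without preload: 10 N at 0.0125
There are look-alikes about, which are no part of the job. Leave any green or red look-alike of the part that bears box_center alone.

How it is judged:
By the outcome, as a careful person would: the job done as asked, in the order asked, and still so for the second after the job is handed in, while the arm keeps its last pose, push and grip.
It also fails if it takes over 51 s, if anything falls off the work surface, if the arm or the gripper's body presses on something with over 40 N, if the wrist force passes 120 N, or if a joint passes its speed limit or range.

## Working session

There is one attempt and no reset: what is moved stays moved. The work goes in short steps, Python scripts to look and compute and a tool call to move; the robot and the scene stay as the last step left them, time stands still between calls to the robot, and variables do not carry over. Pictures are saved under pics/ and viewed, at most 10 in all, crops included, and the job is handed in when it is done.

Besides the shell and the picture viewer there is one more tool, called by a JSON object that holds its "fn" and its "kwargs", one argument or row to a line. apply_moves: Moves the arm, as the interface text tells. Its arguments: {"type":"object","properties":{"targets":{"type":"array","items":{"type":"array","items":{"type":"number"}}},"newtons":{"type":"number"}},"required":["targets"]}

```bash
ls; mkdir -p pics
cat > h.py <<'E'
from plant import *
import numpy as np, cv2
def ray(cam,u,v):
    c=camera_params(cam);K=np.array([[c['fx'],0,c['cx']],[0,c['fy'],c['cy']],[0,0,1]])
    p=cv2.undistortPoints(np.array([[[u,v]]],float),K,np.array(c['D'],float))[0,0]
    T=np.array(c['pose']);return T[:3,3],T[:3,:3]@np.array([p[0],p[1],1])
def onz(cam,u,v,z):
    o,d=ray(cam,u,v);return o+d*(z-o[2])/d[2]
def proj(cam,P):
    c=camera_params(cam);K=np.array([[c['fx'],0,c['cx']],[0,c['fy'],c['cy']],[0,0,1]])
    T=np.linalg.inv(np.array(c['pose']));r=cv2.Rodrigues(T[:3,:3])[0]
    return cv2.projectPoints(np.array(P,float).reshape(-1,3),r,T[:3,3],K,np.array(c['D'],float))[0][:,0]
E
python3 - <<'E'
from h import *
s=sense();print({k:np.round(v,3) for k,v in s.items()})
ims=[]
for c in ("scene","top"):
    im=snapshot(c);cv2.imwrite(f"pics/{c}0.png",im[:,:,::-1])
    for n,z in (("box_center",30),("label_holder",27),("lid_grip",85),("stop_face",30)):
        for r in landmark_of(c,n): 
            v,u=r['at'][0]*480,r['at'][1]*640
            print(c,n,round(r['score'],2),round(u),round(v),np.round(onz(c,u,v,z)))
E
```

```text
pics
{'t': np.float64(0.0), 'joint_positions': array([-1.263,  0.469, -0.049,  1.534,  0.024,  1.141, -0.082]), 'joint_vel': array([-0.001,  0.001, -0.   , -0.001,  0.   , -0.   ,  0.001]), 'joint_efforts': array([ 0.0000e+00, -5.0795e+01, -8.0000e-02, -2.3615e+01, -6.1000e-02,
        3.8000e-02,  0.0000e+00]), 'tcp_pos': array([222.861, 636.515, 221.483]), 'orientation': array([-3.14 ,  0.   ,  2.805]), 'contact_force': array([-0.828, -0.999,  0.   ]), 'moment': array([-0.02 , -0.005,  0.014]), 'gripper_force': np.float64(0.0), 'finger_gap': np.float64(86.862)}
scene box_center 0.97 301 322 [ 593. -106.   30.]
scene box_center 0.92 412 183 [277. 230.  30.]
scene box_center 0.9 259 229 [ 340. -151.   30.]
scene box_center 0.68 177 331 [ 561. -340.   30.]
scene label_holder 0.82 204 324 [ 554. -290.   27.]
scene label_holder 0.79 314 348 [648. -93.  27.]
scene lid_grip 0.98 414 165 [272. 228.  85.]
scene lid_grip 0.77 170 314 [ 556. -341.   85.]
scene lid_grip 0.76 253 215 [ 346. -160.   85.]
scene lid_grip 0.65 301 308 [ 595. -105.   85.]
scene stop_face 0.92 406 282 [548. 122.  30.]
top label_holder 0.96 424 202 [ 548. -285.   27.]
top lid_grip 0.96 183 337 [267. 232.  85.]
top lid_grip 0.86 455 195 [ 552. -340.   85.]
top lid_grip 0.72 340 177 [595. -98.  85.]
top stop_face 0.7 240 209 [540. 126.  30.]
```

View pics/top0.png

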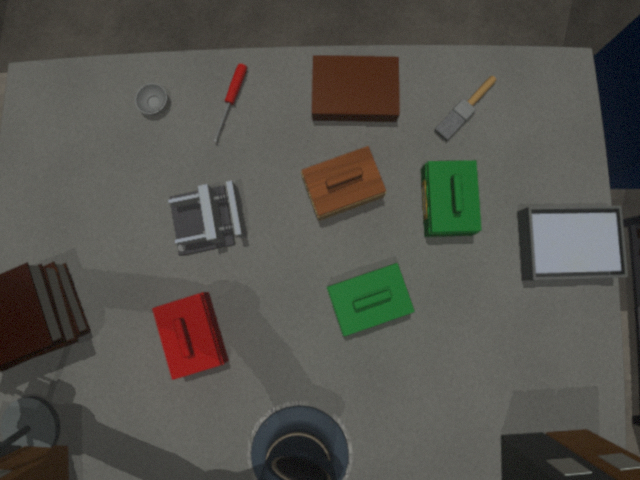

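View pics/scene0.png

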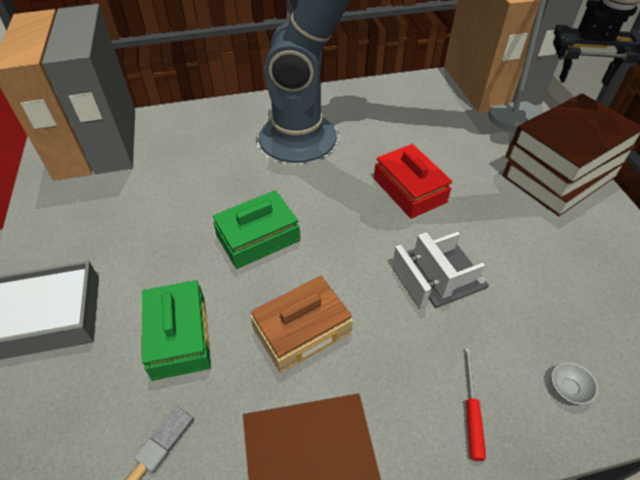

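The job's box is the plywood-coloured one (top 344,182; scene 301,322), with its label holder facing away from the robot. The look-alikes are green (top 452,198 and 370,300) and red (top 190,335). The stop's plate is at top (236,209).

Run:
```python
from h import *
import plant
print([n for n in dir(plant) if not n.startswith('_')])
c="top";im=snapshot(c)
hsv=cv2.cvtColor(im,cv2.COLOR_RGB2HSV)
for n in ("box_center","lid","stop_plate","stop_face","lid_grip"):
  for cam in ("top","scene"):
    for r in trace(cam,n):
        m=r['mask'].astype(np.uint8);ys,xs=np.nonzero(m)
        col=np.median(im[m>0],0) if cam=="top" else 0
        rect=cv2.minAreaRect(np.c_[xs,ys].astype(np.float32))
        print(cam,n,round(r['score'],2),m.sum(),col,np.round(cv2.boxPoints(rect)).tolist())
# wooden lid outline & handle in world at z=70
m=cv2.inRange(hsv[140:225,295:392],(3,90,60),(20,255,255));ys,xs=np.nonzero(m)
P=np.array([onz(c,u,v,70)[:2] for u,v in zip(xs+295,ys+140)],np.float32)
print("lid",len(P),cv2.minAreaRect(P))
big=np.hstack([cv2.resize(im[130:230,290:400],None,fx=3.6,fy=3.6,interpolation=2),cv2.resize(im[165:265,160:270],None,fx=3.6,fy=3.6,interpolation=2)])
cv2.imwrite("pics/crop.png",big[:,:,::-1])
```

```text
['PlanningError', 'camera_params', 'close_job', 'grip_depth', 'landmark_of', 'sense', 'snapshot', 'trace']
top box_center 0.88 4515 [131.  29.  27.] [[150.0, 307.0], [207.0, 289.0], [230.0, 362.0], [172.0, 380.0]]
top box_center 0.64 4106 [106.  67.  41.] [[297.0, 170.0], [369.0, 143.0], [388.0, 195.0], [317.0, 222.0]]
top box_center 0.56 4017 [ 40. 109.  52.] [[325.0, 286.0], [398.0, 261.0], [416.0, 312.0], [342.0, 337.0]]
scene box_center 0.82 3674 0 [[364.0, 171.0], [403.0, 132.0], [460.0, 189.0], [421.0, 228.0]]
scene box_center 0.74 4399 0 [[208.0, 217.0], [282.0, 184.0], [306.0, 238.0], [232.0, 271.0]]
scene box_center 0.65 5736 0 [[135.0, 286.0], [202.0, 280.0], [212.0, 374.0], [144.0, 381.0]]
scene box_center 0.62 5995 0 [[244.0, 314.0], [325.0, 268.0], [359.0, 329.0], [278.0, 375.0]]
top lid 0.92 4007 [ 40. 109.  52.] [[325.0, 286.0], [398.0, 261.0], [415.0, 311.0], [343.0, 337.0]]
top lid 0.85 3842 [132.  29.  27.] [[150.0, 308.0], [200.0, 292.0], [222.0, 364.0], [172.0, 380.0]]
top lid 0.78 3512 [ 35. 105.  48.] [[427.0, 161.0], [478.0, 159.0], [481.0, 231.0], [430.0, 233.
[... 1282 characters left out ...]
_grip 0.98 2376 0 [[374.0, 160.0], [403.0, 132.0], [452.0, 181.0], [424.0, 210.0]]
scene lid_grip 0.91 4406 0 [[136.0, 286.0], [197.0, 280.0], [204.0, 359.0], [142.0, 364.0]]
scene lid_grip 0.88 2986 0 [[212.0, 215.0], [282.0, 184.0], [299.0, 223.0], [229.0, 254.0]]
scene lid_grip 0.75 4371 0 [[251.0, 311.0], [326.0, 269.0], [353.0, 317.0], [278.0, 359.0]]Traceback (most recent call last):
  File "<stdin>", line 15, in <module>
  File "h.py", line 8, in onz
    o,d=ray(cam,u,v);return o+d*(z-o[2])/d[2]
        ~~~^^^^^^^^^
  File "h.py", line 4, in ray
    c=camera_params(cam);K=np.array([[c['fx'],0,c['cx']],[0,c['fy'],c['cy']],[0,0,1]])
ValueError: time passes only in moves, steps and waits
```

```bash
cat > h.py <<'E'
from plant import *
import numpy as np, cv2
def par(cam):
    c=camera_params(cam);return np.array([[c['fx'],0,c['cx']],[0,c['fy'],c['cy']],[0,0,1]]),np.array(c['D'],float),np.array(c['pose'])
def onz(C,uv,z):
    K,D,T=C;p=cv2.undistortPoints(np.array(uv,float).reshape(-1,1,2),K,D)[:,0]
    d=np.c_[p,np.ones(len(p))]@T[:3,:3].T;o=T[:3,3]
    return o+d*((z-o[2])/d[:,2])[:,None]
def proj(C,P):
    K,D,T=C;T=np.linalg.inv(T);return cv2.projectPoints(np.array(P,float).reshape(-1,3),cv2.Rodrigues(T[:3,:3])[0],T[:3,3],K,D)[0][:,0]
E
python3 - <<'E'
from h import *
im=cv2.imread("pics/top0.png")
C=par("top");hsv=cv2.cvtColor(im,cv2.COLOR_BGR2HSV)
m=cv2.inRange(hsv[140:225,295:392],(3,90,60),(20,255,255));ys,xs=np.nonzero(m)
P=onz(C,np.c_[xs+295,ys+140],70)[:,:2].astype(np.float32);print("lid",len(P),cv2.minAreaRect(P))
g=im[170:250,190:252].min(2);m=(g>115).astype(np.uint8)
n,l,st,ce=cv2.connectedComponentsWithStats(m)
for i in range(1,n):
    if st[i,4]>40:
        ys,xs=np.nonzero(l==i);P=onz(C,np.c_[xs+190,ys+170],70)[:,:2].astype(np.float32);print(st[i],cv2.minAreaRect(P))
big=np.hstack([cv2.resize(im[130:230,290:400],None,fx=3.6,fy=3.6,interpolation=2),cv2.resize(im[165:265,160:270],None,fx=3.6,fy=3.6,interpolation=2)])
cv2.imwrite("pics/crop.png",big)
print(grip_depth, sense()['t'])
E
```

```text
lid 3795 ((586.9481201171875, -104.86607360839844), (117.18484497070312, 157.70803833007812), 18.851621627807617)
[ 36  10  15  55 317] ((537.9169921875, 132.31686401367188), (118.67665100097656, 12.772806167602539), 10.74256420135498)
[  0  14  26  56 603] ((530.401123046875, 198.89337158203125), (118.6760025024414, 54.22366714477539), 1.4997305870056152)
18.700000000000003 1.05
```

View pics/crop.png

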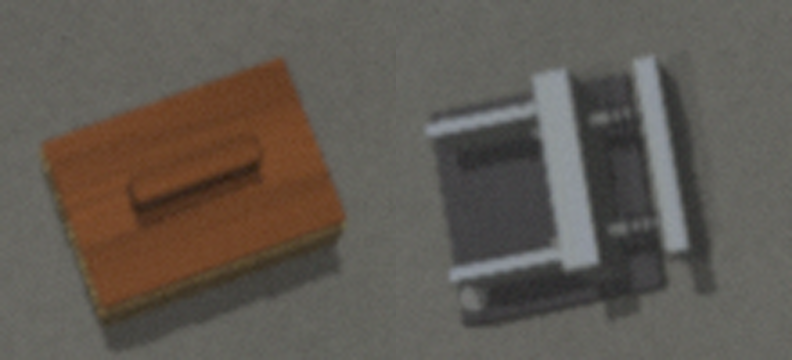

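The left crop shows the wooden box with its bar handle, and the label side faces far. The right crop shows the stop's plate at the right edge, turned about 0.19 rad. I'll move above the box now.

{"fn": "apply_moves", "kwargs": {
  "targets": [
    [0,-50,-49,0,0.1],
    [0,-95,-93,0,0.2],
    [0,-140,-137,0,0.3],
    [0,-184,-180,0,0.4],
    [0,-228,-223,0,0.5],
    [0,-272,-266,0,0.6],
    [0,-316,-309,0,0.7],
    [0,-360,-352,0,0.8],
    [0,-404,-395,0,0.9],
    [0,-448,-438,0,0.905],
    [0,-492,-481,0,0.905],
    [0,-536,-524,0,0.905]
  ]
}}

```text
t: 2.55
tcp_pos: [556.6, -36.2, 222.9]
orientation: [3.14, -0.0, 1.9]
contact_force: [0.6, 1.2, -0.1]
finger_gap: 0.3
gripper_force: 0.0
```

{"fn": "apply_moves", "kwargs": {
  "targets": [
    [0,-38,53,0,0],
    [0,-75,16,0,0]
  ]
}}

```text
t: 2.8
tcp_pos: [599.7, -98.2, 219.7]
orientation: [-3.14, 0.001, 1.906]
contact_force: [-0.7, -0.4, 0.2]
finger_gap: 0.4
gripper_force: 0.0
```

Run:
```python
from h import *
C=par("wrist");im=snapshot("wrist")
cv2.imwrite("pics/w1.png",im[:,:,::-1])
print(np.round(C[2],2))
for n,z in (("lid_grip",85),("box_center",40),("label_holder",27)):
    for r in landmark_of("wrist",n): 
        v,u=r['at'][0]*480,r['at'][1]*640
        print(n,round(r['score'],2),round(u),round(v),np.round(onz(C,[u,v],z)))
print(np.round(proj(C,[sense()['tcp_pos']])))
```

```text
[[ 9.4000e-01  3.2000e-01  9.0000e-02  5.7526e+02]
 [ 3.3000e-01 -9.0000e-01 -2.7000e-01 -2.4020e+01]
 [-0.0000e+00  2.8000e-01 -9.6000e-01  3.8246e+02]
 [ 0.0000e+00  0.0000e+00  0.0000e+00  1.0000e+00]]
lid_grip 0.73 309 233 [[ 594. -107.   85.]]
lid_grip 0.69 9 191 [[ 337. -157.   85.]]
[[305. 298.]]
```

View pics/w1.png

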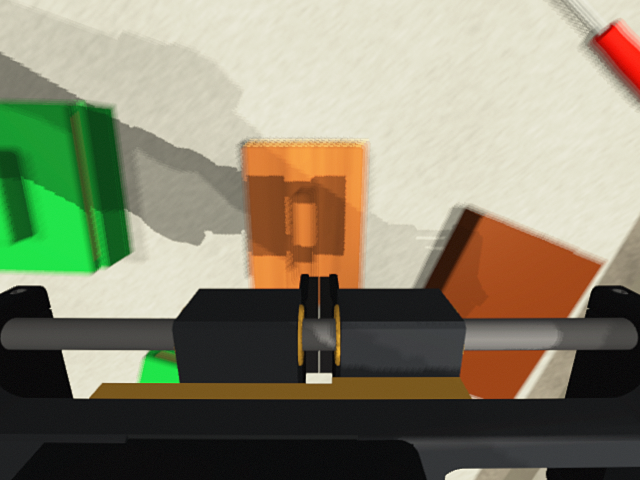

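Wrist view: the wooden lid's far edge runs (243,143) to (367,143), with the bar near (303,225). The picture is a bit motion-blurred, so I'll take a still one and measure from that.

Run:
```python
from h import *
s=sense();print(s['t'],s['tcp_pos'],s['orientation'])
C=par("wrist");im=snapshot("wrist");hsv=cv2.cvtColor(im,cv2.COLOR_RGB2HSV)
for r in landmark_of("wrist","lid_grip"):
    v,u=r['at'][0]*480,r['at'][1]*640; print(r['score'],u,v,onz(C,[u,v],85))
m=cv2.inRange(hsv[100:275,215:400],(5,120,60),(22,255,255))
m=cv2.morphologyEx(m,cv2.MORPH_OPEN,np.ones((3,3)))
E=[]
for v in list(range(155,265,6)):
    xs=np.nonzero(m[v-100])[0]; E.append((v,xs.min()+215,xs.max()+215))
E=np.array(E);L=onz(C,E[:,[1,0]],71);R=onz(C,E[:,[2,0]],71)
for P in(L,R):
    a=cv2.fitLine(P[:,:2].astype(np.float32),cv2.DIST_HUBER,0,.01,.01).ravel();print("edge",a,np.degrees(np.arctan2(-a[0],a[1])))
print(np.linalg.norm(L-R,axis=1).round(1),E[[0,-1]])
top=[np.nonzero(m[:,u-215])[0].min()+100 for u in range(255,360,15)];print(top)
print(onz(C,[[304,np.median(top)]],71))
cv2.imwrite("pics/w2.png",cv2.resize(im[120:300,220:400,::-1],None,fx=3,fy=3))
```

```text
3.0 [ 594.74382192 -101.75382098  222.49250741] [-3.14149078e+00 -1.15840509e-04  1.89681066e+00]
0.84 316.416 231.504 [[ 595.65237814 -107.36637091   85.        ]]
0.63 15.616000000000001 192.384 [[ 335.14477205 -158.24550278   85.        ]]
edge [ 3.3407581e-01 -9.4254619e-01  5.3893652e+02 -1.0893038e+02] -160.48364
edge [ 3.3319578e-01 -9.4285768e-01  6.4156018e+02 -8.1918625e+01] -160.53712
[105.7 106.2 105.8 106.3 105.9 105.5 106.  105.6 106.1 105.7 105.3 105.9
 105.5 106.  104.7 105.2 105.7 106.3 105.9] [[155 254 374]
 [263 261 371]]
[np.int64(139), np.int64(139), np.int64(139), np.int64(139), np.int64(138), np.int64(138), np.int64(136)]
[[559.90830066 -35.46172489  71.        ]]
```

View pics/w2.png

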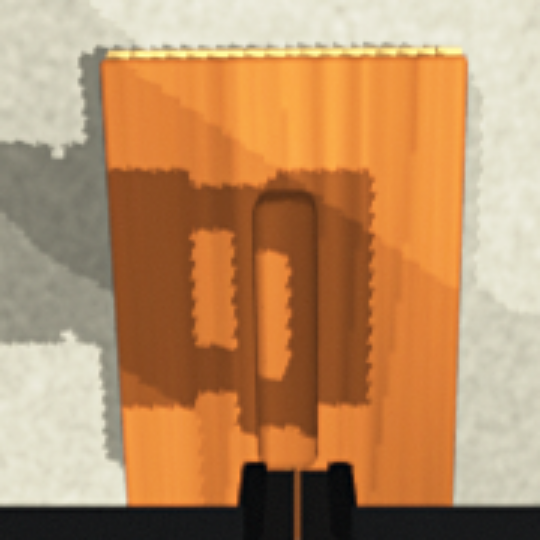

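{"fn": "apply_moves", "kwargs": {
  "targets": [
    [0,-5,-2,45,-0.014],
    [0,-5,-2,90,-0.014],
    [0,-5,-2,112,-0.014],
    [0,-5,-2,116,-0.014],
    [0,-5,-2,119,-0.014],
    [0,-5,-2,122,-0.014],
    [0,-5,-2,124,-0.014],
    [0,-5,-2,126,-0.014],
    [0,-5,-2,126,-0.014]
  ]
}}

```text
t: 4.22
tcp_pos: [595.4, -105.7, 97.6]
orientation: [3.14, 0.0, 1.914]
contact_force: [-1.1, 1.1, 5.1]
finger_gap: 0.5
gripper_force: 2.5
```

{"fn": "apply_moves", "kwargs": {
  "targets": [
    [0,0,0,2,0],
    [0,0,0,4,0],
    [0,0,0,6,0],
    [0,0,0,8,0],
    [0,0,0,9,0],
    [0,0,0,9,0]
  ]
}}

```text
t: 4.97
tcp_pos: [595.5, -105.7, 90.3]
orientation: [3.14, -0.001, 1.914]
contact_force: [-5.5, 1.9, 17.4]
finger_gap: 0.6
gripper_force: 8.4
```

{"fn": "apply_moves", "kwargs": {
  "targets": [
    [0,0,0,1,0],
    [0,0,0,2,0],
    [0,0,0,2,0]
  ]
}}

```text
t: 5.35
tcp_pos: [595.6, -105.7, 90.2]
orientation: [3.139, -0.002, 1.914]
contact_force: [-9.9, 3.4, 28.4]
finger_gap: 0.2
gripper_force: 14.2
```

{"fn": "apply_moves", "kwargs": {
  "targets": [
    [0,0,0,-15,0],
    [0.6,0,0,-30,0],
    [0.6,0,0,-30,0],
    [0.6,0,0,-30,0],
    [0.6,0,0,-30,0],
    [0.6,0,0,-10,0],
    [0.6,0,0,10,0],
    [0.6,0,0,18,0],
    [0.6,0,0,21,0],
    [0.6,0,0,21,0]
  ]
}}

```text
t: 6.6
tcp_pos: [595.1, -105.9, 64.6]
orientation: [3.141, 0.0, 1.914]
contact_force: [0.1, 0.1, 0.4]
finger_gap: 52.0
gripper_force: 0.0
```

{"fn": "apply_moves", "kwargs": {
  "targets": [
    [0,0,0,0,0],
    [0,0,0,0,0],
    [0,0,0,0,0],
    [0,0,0,0,0],
    [0,0,0,0,0]
  ],
  "newtons": 35
}}

```text
t: 7.22
tcp_pos: [593.2, -106.4, 64.5]
orientation: [-3.139, -0.001, 1.913]
contact_force: [-4.4, -0.5, 5.3]
finger_gap: 17.6
gripper_force: 35.0
```

{"fn": "apply_moves", "kwargs": {
  "targets": [
    [0,6,0,0,0.008],
    [0,17,1,0,0.02],
    [0,30,2,0,0.036],
    [0,44,3,0,0.053],
    [0,58,4,0,0.07],
    [0,72,5,0,0.088],
    [0,86,6,0,0.105],
    [0,99,7,0,0.12],
    [0,111,8,0,0.135],
    [0,120,8.5,0,0.148],
    [0,126,9,0,0.156],
    [0,128,9,0,0.156]
  ]
}}

```text
t: 8.72
tcp_pos: [560.3, 18.2, 64.5]
orientation: [3.141, -0.0, 1.758]
contact_force: [1.1, -3.3, -1.3]
finger_gap: 17.7
gripper_force: 35.0
```

```bash
cat > look.py <<'E'
from h import *
import sys
n=sys.argv[1]
s=sense();print(s['t'],s['tcp_pos'].round(1) if hasattr(s['tcp_pos'],'round') else s['tcp_pos'],s['orientation'],s['contact_force'])
C=par("wrist");im=snapshot("wrist");cv2.imwrite(f"pics/{n}.png",im[:,:,::-1]);cv2.imwrite(f"pics/{n}t.png",snapshot("top")[:,:,::-1])
for nm in("stop_face","lid_grip"):
    for r in landmark_of("wrist",nm):
        v,u=r['at'][0]*480,r['at'][1]*640; print(nm,r['score'],u,v,onz(C,[u,v],30 if nm[0]=='s' else 75))
np.savez(f"pics/{n}.npz",K=C[0],D=C[1],T=C[2])
E
python3 look.py a1
python3 - <<'E'
import cv2,numpy as np
t=cv2.imread("pics/a1t.png");w=cv2.imread("pics/a1.png")
cv2.imwrite("pics/a1c.png",np.vstack([cv2.resize(w[:240],(800,300)),cv2.resize(t[150:270,160:400],(600,300))[:, :].copy() if 0 else cv2.copyMakeBorder(cv2.resize(t[150:270,160:400],(600,300)),0,0,0,200,0)]))
E
```

```text
8.725 [560.3  18.2  64.5] [ 3.14126591e+00 -8.80863139e-05  1.75791763e+00] [ 1.06714542 -3.30194924 -1.27093356]
stop_face 0.81 317.696 72.384 [[540.55417109 125.3339452   30.        ]]
lid_grip 0.89 319.808 302.496 [[561.96418375  18.57740225  75.        ]]
```

View pics/a1c.png

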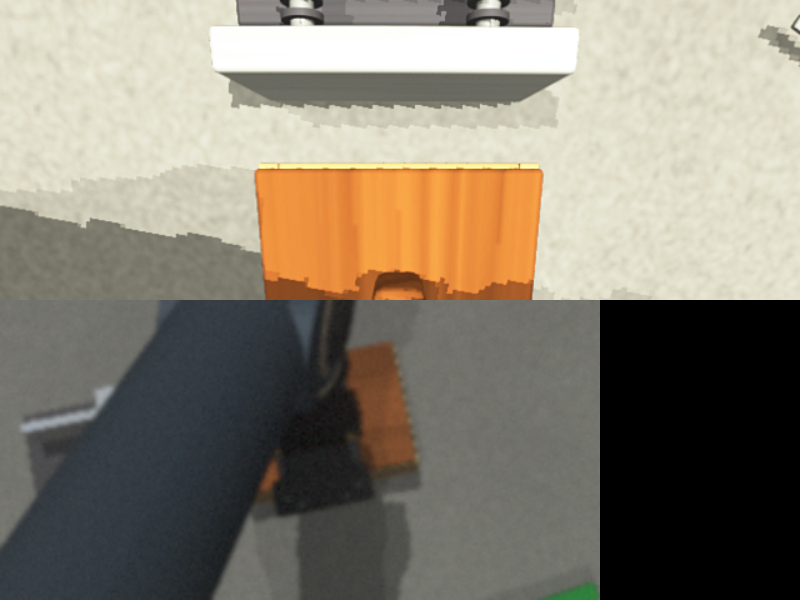

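The wrist view shows the plate's front-top edge (about 172 to 461 px, row 58) nearly parallel to the box's +y edge (about 206 to 434 px, row 134) and centred on it. I'll compute the residuals.

```bash
cat > res.py <<'E'
from h import *
import sys
n=sys.argv[1];im=cv2.imread(f"pics/{n}.png");z=np.load(f"pics/{n}.npz");C=(z['K'],z['D'],z['T'])
g=cv2.cvtColor(im,cv2.COLOR_BGR2GRAY).astype(float);hsv=cv2.cvtColor(im,cv2.COLOR_BGR2HSV)
# plate front-top edge: strongest bright->dark step downward
U=np.arange(190,445,5);d=g[2:]-g[:-2]
V=[np.argmin(d[30:105,u])+31 for u in U];P=onz(C,np.c_[U,V],70)[:,:2]
m=cv2.inRange(hsv,(5,120,60),(20,255,255));U2=np.arange(222,420,5)
V2=[np.nonzero(m[90:,u])[0].min()+90 for u in U2];Q=onz(C,np.c_[U2,V2],60)[:,:2]
for k,A in(("plate",P),("box",Q)):
    a=cv2.fitLine(A.astype(np.float32),cv2.DIST_HUBER,0,.01,.01).ravel();a[:2]*=np.sign(a[0]);print(k,a,"angle",np.arctan2(a[1],a[0]))
v=int(np.median(V))-5;row=np.nonzero(im[v].min(1)>235)[0];print("plate ends",v,row.min(),row.max(),onz(C,[[row.min(),v],[row.max(),v]],70))
for v in(150,160,170,180,190):
    r=np.nonzero(m[v,180:460])[0]+180;p=onz(C,[[r.min(),v],[r.max(),v]],60);print("box",r.min(),r.max(),p.mean(0)[:2],np.linalg.norm(p[0]-p[1]))
E
python3 res.py a1
```

```text
plate [9.8329198e-01 1.8203533e-01 5.3565576e+02 1.2383356e+02] angle 0.18305597
box [9.8235404e-01 1.8703078e-01 5.5066870e+02 9.5490250e+01] angle 0.18813871
plate ends 52 170 460 [[481.02257292 115.5851474   70.        ]
 [597.53982024 137.75180087  70.        ]]
box 205 433 [548.29419874  88.22080984] 106.56372569116793
box 206 432 [549.15227568  83.72152226] 106.45503522214257
box 207 431 [550.02376303  79.15193615] 106.3466798320534
box 207 430 [550.67334057  74.46552835] 106.71839652125169
box 208 429 [551.57089094  69.74902137] 106.61456299097111
```

{"fn": "apply_moves", "kwargs": {
  "targets": [
    [0,4,-0.5,0.5,0.002],
    [0,10,-1,1,0.004],
    [0,16,-2,1,0.005],
    [0,20,-2,1,0.005],
    [0,23,-2,1,0.005],
    [0,25,-2,1,0.005],
    [0,25,-2,1,0.005]
  ]
}}

```text
t: 9.8
tcp_pos: [554.8, 40.1, 64.5]
orientation: [3.14, 0.002, 1.751]
contact_force: [1.6, -6.3, 4.6]
finger_gap: 17.4
gripper_force: 35.0
```

{"fn": "apply_moves", "kwargs": {
  "targets": [
    [0,1,0,0,0],
    [0,2,0,0,0],
    [0,3,0,0,0],
    [0,4,0,0,0],
    [0,5,0,0,0],
    [0,6,0,0,0],
    [0,7,0,0,0],
    [0,8,0,0,0],
    [0,8,0,0,0]
  ]
}}

```text
t: 10.92
tcp_pos: [553.5, 47.3, 64.5]
orientation: [3.139, 0.003, 1.751]
contact_force: [2.2, -7.2, 4.8]
finger_gap: 17.7
gripper_force: 35.0
```

```bash
python3 look.py a2;python3 res.py a2
```

```text
10.925 [553.5  47.3  64.5] [3.13925770e+00 2.70426751e-03 1.75107988e+00] [ 2.18845105 -7.2454387   4.82424687]
stop_face 0.65 318.016 129.216 [[539.82136484 126.76863266  30.        ]]
lid_grip 0.65 320.576 302.4 [[555.48790626  47.89637301  75.        ]]
plate [9.8213619e-01 1.8817161e-01 5.3528156e+02 1.4594678e+02] angle 0.18930016
box [9.8211217e-01 1.8829674e-01 5.3910779e+02 1.2545690e+02] angle 0.18942757Traceback (most recent call last):
  File "res.py", line 12, in <module>
    v=int(np.median(V))-5;row=np.nonzero(im[v].min(1)>235)[0];print("plate ends",v,row.min(),row.max(),onz(C,[[row.min(),v],[row.max(),v]],70))
                                                                                   ~~~~~~~^^
    return umr_minimum(a, axis, None, out, keepdims, initial, where)
ValueError: zero-size array to reduction operation minimum which has no identity
```

```bash
python3 -c "
import cv2
cv2.imwrite('pics/a2c.png',cv2.resize(cv2.imread('pics/a2.png')[60:210,150:490],(800,353),interpolation=cv2.INTER_CUBIC))"
```

```text
(no output)
```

View pics/a2c.png

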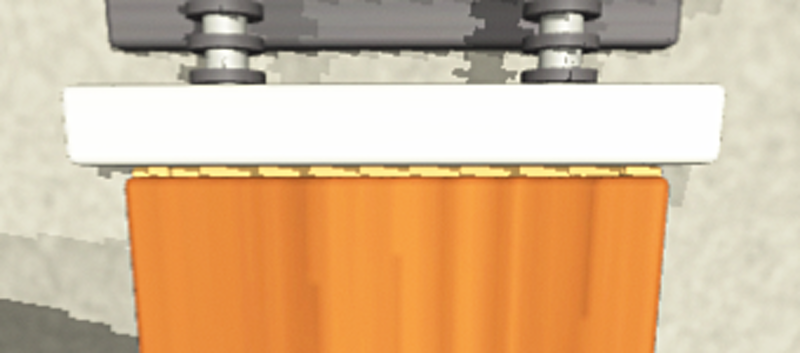

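The crop shows the box square to the plate and touching or just about to touch, centred within about 1 mm. I'll measure the plate's travel.

```bash
cat > pl.py <<'E'
from h import *
import sys
n0=np.array([-.1841,.9829])
for n in sys.argv[1:]:
    im=cv2.imread(f"pics/{n}.png");z=np.load(f"pics/{n}.npz");C=(z['K'],z['D'],z['T'])
    w=im.min(2)>240;U=np.arange(200,440,5);V=[]
    lab,st=cv2.connectedComponentsWithStats(w[:260].astype(np.uint8))[1:3]
    i=1+np.argmax(st[1:,4]);w=lab==i;V=[np.nonzero(w[:,u])[0].max()+.5 for u in U]
    P=onz(C,np.c_[U,V],70)[:,:2];f=np.polyfit(P[:,0],P[:,1],1);v=int(np.median(V))-8;r=np.nonzero(w[v])[0]
    e=onz(C,[[r.min(),v],[r.max(),v]],70)[:,:2]
    print(n,"plate n",np.median(P@n0),"ang",np.arctan(f[0]),"lat",(e@[.9829,.1841]).mean(),"w",np.linalg.norm(e[0]-e[1]),"rows",V[0],V[-1])
E
python3 pl.py a1 a2
```

```text
a1 plate n 23.85636563721581 ang 0.18070175441288364 lat 553.378897984835 w 118.19021082984062 rows 54.5 56.5
a2 plate n 25.721906746102455 ang 0.18423918990493554 lat 553.5424361883112 w 118.31691952948115 rows 127.5 127.5
```

{"fn": "apply_moves", "kwargs": {
  "targets": [
    [0,1,0,0,0],
    [0,2,0,0,0],
    [0,3,0,0,0],
    [0,4,0,0,0],
    [0,5,0,0,0],
    [0,6,0,0,0],
    [0,7,0,0,0],
    [0,8,0,0,0],
    [0,9,0,0,0],
    [0,10,0,0,0],
    [0,11,0,0,0],
    [0,11,0,0,0]
  ]
}}

```text
t: 12.62
tcp_pos: [552.1, 55.5, 64.6]
orientation: [3.138, 0.006, 1.75]
contact_force: [3.9, -12.9, 3.7]
finger_gap: 17.6
gripper_force: 35.1
```

```bash
python3 look.py a3;python3 pl.py a3
```

```text
12.625 [552.1  55.5  64.6] [3.13845492 0.00594266 1.74952536] [  3.9106322  -12.93171931   3.65448199]
lid_grip 0.77 320.384 300.62399999999997 [[553.79963598  56.92572956  75.        ]]
a3 plate n 33.75128562603781 ang 0.18070371782212016 lat 553.3498535967015 w 118.15533118950722 rows 128.5 127.5
```

{"fn": "apply_moves", "kwargs": {
  "targets": [
    [0,1,0,0,0],
    [0,2,0,0,0],
    [0,3,0,0,0],
    [0,3.6,0,0,0],
    [0,3.6,0,0,0],
    [0,3.6,0,0,0],
    [0,3.6,0,0,0],
    [0,3.6,0,0,0],
    [0,3.6,0,0,0]
  ]
}}

```text
t: 13.95
tcp_pos: [551.7, 57.9, 64.7]
orientation: [3.138, 0.007, 1.749]
contact_force: [3.5, -13.6, 3.6]
finger_gap: 17.8
gripper_force: 35.1
```

```bash
python3 look.py a4;python3 pl.py a4
python3 - <<'E'
from h import *
cv2.imwrite("pics/s4.png",snapshot("scene")[:,:,::-1])
im=cv2.imread("pics/s4.png")[180:400,260:520];w=cv2.imread("pics/a4.png")[60:210,150:490]
a=cv2.resize(im,(400,338));b=cv2.resize(w,(400,176));b=cv2.copyMakeBorder(b,0,162,0,0,0)
cv2.imwrite("pics/f4.png",np.hstack([a,b]))
E
```

```text
13.95 [551.7  57.9  64.7] [3.13827066 0.00713645 1.74895367] [  3.5116176  -13.61264462   3.64082181]
lid_grip 0.73 318.08 306.384 [[552.79962477  56.10817661  75.        ]]
a4 plate n 37.087073668449335 ang 0.179691896142143 lat 581.590881232981 w 60.74000099069134 rows 125.5 125.5
```

View pics/f4.png

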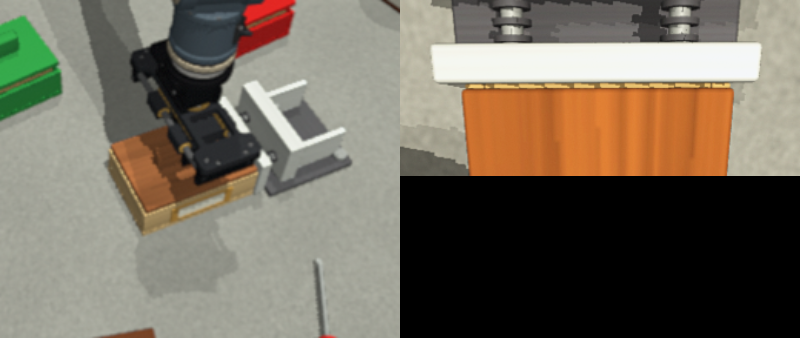

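The box is flat and square against the plate, its lid is flush, and the label holder faces the far side. Plate travel is about 12 to 13 mm, so I'm handing in.

```bash
python3 -c "
from plant import *
print(close_job())"
```

```text
the job is handed in; nothing more can be done
None
```

The job is handed in: the lid is pressed home, and the arm is holding the box flat and square against the stop plate, centred to within about 1 mm and label holder on the far side, with the plate pushed back about 12–13 mm (roughly 10 N).

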